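# Tell the heavy battery pots by lifting and empty them onto the letter scale

### The arm

A 6-joint arm with a two-finger parallel gripper is mounted at the origin on the work surface. World frame = base frame: x ahead of the robot, y to its left, z up, the work surface at z = 0. Lengths are in m, angles in degrees, forces in N, time in s.
With the tool pointing down it reaches from about 0.3 to 0.75 m from the base axis. Payload 8.5 kg.
Tool frame: the origin (TCP) lies on the centre line of the jaws, within the pads' length; the fingertips stand 14 mm ahead of it and the grasp point (between the pads) lies 5 mm behind it; z points along the fingers, x is the direction in which the jaws open and shut, and the axes are right-handed (so a half turn about z gives the same grasp; the last joint's range is limited). The gripper opens to 85 mm and grips with 20 to 120 N. Pads are 22 mm wide; open, the fingers measure 114 mm over their backs; the gripper's body (76 mm by 85 mm) begins 54 mm behind the grasp point. The pads swing forward as they close: fully open they stand 13 mm farther back than shut.
Start: joints at [-12.336, 21.807, 74.336, -0, 83.858, -12.336], TCP at [0.55, 0, 0.245] pointing down, gripper open.
Joint ranges: [-178.18, 178.18], [-50.72, 133.34], [12.68, 142.11], [-81.47, 261.47], [9.98, 163.14], [-165.26, 165.26]. Speed limits (degrees/s): [136.94, 136.94, 180, 180, 180, 180].

### API

Orientations are given as a 3x3 rotation matrix whose columns are the frame's x, y, z axes.
In Python, from rig import * gives the robot as it stands.
- The arm moves only by the shell command python3 -m crank 'ROWS' [FORCE]. ROWS is JSON, one flat list of numbers, 7 for each row, row after row: the turn, a rotation vector about the world's x, y, z in rad, then the shift along the world's x, y, z in m, then the opening in per cent of the stroke, from 0 (shut) to 100 (fully open). A call has 1 to 20 rows; each row shifts and turns the commanded pose from where the row before left it; what a row does not reach is not made up. A row lasts 1/10 s, in which the tool goes at most 50 mm and 8.59 degrees, less where a joint would pass 70% of its speed; a pose out of reach is approached as far as the arm can. A call is refused whole if a number of a shift passes 0.05 or a number of a turn 0.15, either way. A call with a gripper value outside its range is refused whole. The fingers move at their own pace and stop on an object; FORCE is the grip in N (left out, the last holds). Time passes only in rows, so rows that do not move let the fingers close. It gives the time, the measured TCP pose, the force and the opening at its end, in the units of the state.
- observe(): the state, without advancing time (a new reading comes with each control period).
- get_image(name): name is "scene" or "side" or "wrist"; returns a dict with "frame" (400x640x3 uint8, red, green, blue), "fov_y" (degrees; the focal length in pixels is half the picture's height over the tangent of half this angle, whatever the lens; pixels are square), "cx", "cy" (the principal point, pixels), "world_to_cam" (4x4, takes a point from world to camera coordinates). Camera axes: x right, y up, looking along -z (the intrinsics and any distortion apply to the point x, -y, -z); pixel columns grow to the right and rows downward; lengths in m; the calibration is good to about 2 mm. A picture is of the moment at which its call begins. There is no depth.
- close_job(): hands the job in, once; it reports no verdict.
The state is a dict: "time_s": time; "q": joint angles; "qvel": joint speeds; "joint_efforts": joint torques, N m; "position": TCP position; "tool_rot": TCP orientation; "ft_force": force on the tool from outside, world axes, zero at the start; "wrist_torque": the same for the moment, N m; "grip_width": finger opening in m.
Only numpy, scipy, OpenCV 4.12 (cv2) and the standard library are available. Lean on these libraries where they do the work, as an engineer would, in place of code of your own. Each camera call takes 0.05 s, during which the arm holds its last target. There are 200 camera calls.

### The job

The three covered pots under the desk shelf look alike: two hold old batteries, the third only light empty plastic sleeves. Lift the pots to feel which are the heavy ones, and tip those out through their flap so that all the batteries and no sleeves end up in the pan of the letter scale. Stand every pot upright on the desk under the shelf again, and leave the mug, glue stick, stapler and bottle where they are.

Things in the scene. Friction and masses are not known exactly. Their poses are not given: they have to be found in the camera images.
- pot_a_centre (a point): Centre of an opaque grey-blue pot, 50 mm above its underside: a box 100 mm tall, 62 mm wide along y (flat sides to grip) and 102 mm along x (-43 to +59 mm of this point). Closed on top but for an orange flap at its +x end, which points under the shelf to the robot's left at the start. The contents cannot be seen. All three pots are alike, in any order.
- pot_b_centre (a point): The same point of a second, like pot. Each pot's flap hinges along its top edge at x +12, z +48 mm and reaches down to the sill at x +54, z +18 mm. Gravity shuts it; tipping swings it out, up to 50 mm below its hinge. A ramp inside, leaning 35 degrees from vertical, leads up to the sill: contents roll out when the pot's top is tipped towards its +x by 70 degrees or more (75 to 85 is good).
- pot_c_centre (a point): The same point of a third, like pot. A bare pot weighs about 0.145 kg (0.13 to 0.16). Two of the pots hold two batteries each (cylinders 26 mm across, 50 mm long, 85 g each), 0.30 to 0.33 kg in all; one holds two hollow plastic sleeves of the same size (20 g each), 0.17 to 0.20 kg in all.
- shelf: Fixed wooden shelf; origin on the desk under mid-board, x to the robot's left, y along it. Board 120 mm deep, 500 long, 18 thick, underside at 200 mm, 16 mm end panels, open front, back; things on it to 240. The pots stand 118 mm apart, 45 mm in front (-x) of mid-board, so its front edge is over them: a vertical hand hits it; leaning 25 to 45 degrees back to -x (fingers to +x) it clears it.
- pan_floor (a point): Middle of the upper face of the steel pan's floor, on the white letter scale; about 66 mm above the desk when empty. The pan is square, 230 mm by 230 mm outside, sides along its x and y, walls 4 mm thick, rim 41 mm above this point. It sinks under load.
- pan (a joint): How far the pan has sunk, in m: 0 when empty, 0.0032 for each battery and 0.00075 for each sleeve lying in it, so 0.0128 for four batteries (spring of 260 N/m, stop at 0.020).
- mug: White mug, 95 mm tall, 80 mm across with a handle on its +y side; origin at the centre of its underside. Leave alone.
- glue: Yellow glue stick standing upright, 30 mm across, 95 mm tall; origin at the centre of its underside. Leave alone.
- stapler: Black and red stapler, 140 mm long along its x, 36 mm wide, about 57 mm tall; origin at the centre of its underside. Leave alone.
- sanitiser: Clear bottle with a red cap, 56 mm across, 140 mm tall; origin at the centre of its underside. Leave alone.
Mind the look-alikes: they are no part of the job. Leave any brown look-alike of the part that bears pot_b_centre alone.

How it is judged:
By the outcome, as a careful person would: the job done as asked, in the order asked, and still so for the second after the job is handed in, with the robot touching nothing.
It also fails if it takes over 72 s, if anything falls off the work surface, if the arm or the gripper's body presses on something with over 40 N, if the wrist force passes 120 N, or if a joint passes its speed limit or range.

## Working session

There is one attempt and no reset: what is moved stays moved. The work goes in short steps, Python scripts to look and compute and a shell command to move; the robot and the scene stay as the last step left them, time stands still between calls to the robot, and variables do not carry over. Pictures are saved under pics/ and viewed, about 8 in all and at most 12, crops included, and the job is handed in when it is done.

```bash
mkdir -p pics; ls
cat > h.py <<'E'
from rig import *
import numpy as np, cv2
def snap(n,f):
    d=get_image(n); cv2.imwrite('pics/'+f+'.png',cv2.cvtColor(d['frame'],cv2.COLOR_RGB2BGR)); np.save('pics/'+f+'.npy',d,allow_pickle=True); return d
def load(f): return np.load('pics/'+f+'.npy',allow_pickle=True).item()
def K(d):
    f=200/np.tan(np.radians(d['fov_y'])/2); return f,d['cx'],d['cy']
def proj(d,p):
    f,cx,cy=K(d); M=np.array(d['world_to_cam']); c=M[:3,:3]@np.array(p)+M[:3,3]
    return cx+f*c[0]/-c[2], cy-f*c[1]/-c[2]
def ray(d,u,v):
    f,cx,cy=K(d); M=np.array(d['world_to_cam']); R=M[:3,:3]; o=-R.T@M[:3,3]
    return o,R.T@np.array([(u-cx)/f,-(v-cy)/f,-1.])
def atz(d,u,v,z):
    o,r=ray(d,u,v); return o+r*(z-o[2])/r[2]
E
python3 - <<'E'
from h import *
for n in ['scene','side','wrist']:
    d=snap(n,n+'0'); print(n,{k:d[k] for k in d if k!='frame'})
print(observe())
import cv2
a=cv2.imread('pics/scene0.png');b=cv2.imread('pics/side0.png')
E
```

```text
pics
scene {'fov_y': 50.1303425414316, 'cx': 333.6030172640536, 'cy': 197.03888147058407, 'world_to_cam': array([[-0.23722809,  0.97140371, -0.00988306,  0.04956383],
       [-0.69585918, -0.16282042,  0.69947802,  0.27659547],
       [ 0.67786638,  0.17281305,  0.71458577, -1.42851953],
       [ 0.        ,  0.        ,  0.        ,  1.        ]])}
side {'fov_y': 57.71052602422439, 'cx': 319.9672211867683, 'cy': 201.4189763597614, 'world_to_cam': array([[ 0.99742796, -0.07152724, -0.00461776, -0.46936018],
       [ 0.04201881,  0.53131519,  0.84613154, -0.1342634 ],
       [-0.05806797, -0.84414929,  0.53295411, -1.00481371],
       [ 0.        ,  0.        ,  0.        ,  1.        ]])}
wrist {'fov_y': 66.09346791091225, 'cx': 319.0036077533909, 'cy': 202.47407685370987, 'world_to_cam': array([[ 9.99998339e-01, -5.46348964e-04, -1.73895452e-03,
        -5.49253023e-01],
       [ 5.97565715e-05,  9.63335505e-01, -2.68299647e-01,
         3.46106954e-02],
       [ 1.82178187e-03,  2.68299097e-01,  9.63333938e-01,
        -3.78834473e-01],
       [ 0.00000000e+00,  0.00000000e+00,  0.00000000e+00,
         1.00000000e+00]])}
{'time_s': 0.15, 'q': array([-1.23350808e+01,  2.18312004e+01,  7.43704857e+01,  6.13027698e-04,
        8.38559934e+01, -1.23339486e+01]), 'qvel': array([-0.04237341, -0.15794505, -0.20091654, -0.09258024, -0.06661026,
        0.08142876]), 'joint_efforts': array([ 1.94521621e-03, -4.48624384e+01, -2.31344014e+01, -1.86937300e-04,
        3.77541786e-03, -1.65174959e-05]), 'position': array([5.49810907e-01, 4.83911776e-05, 2.44887511e-01]), 'tool_rot': array([[ 9.99999518e-01, -2.10211692e-05, -9.81186249e-04],
       [-2.07999684e-05, -9.99999974e-01,  2.25451873e-04],
       [-9.81190964e-04, -2.25431356e-04, -9.99999493e-01]]), 'ft_force': array([ 0.28058488, -0.24541941, -0.25394234]), 'wrist_torque': array([-0.0388621 ,  0.00881092, -0.02387513]), 'grip_width': 0.08596393516457157}
```

View pics/scene0.png

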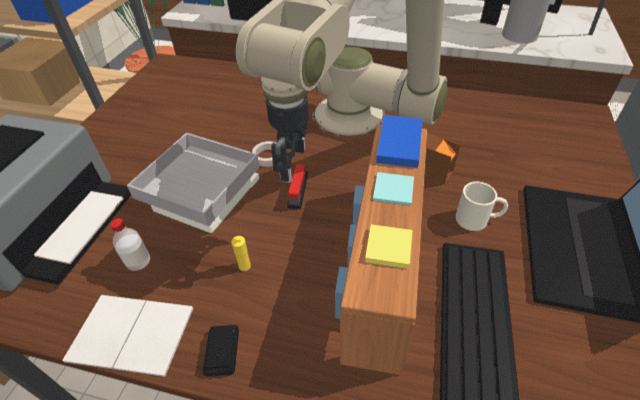

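View pics/side0.png

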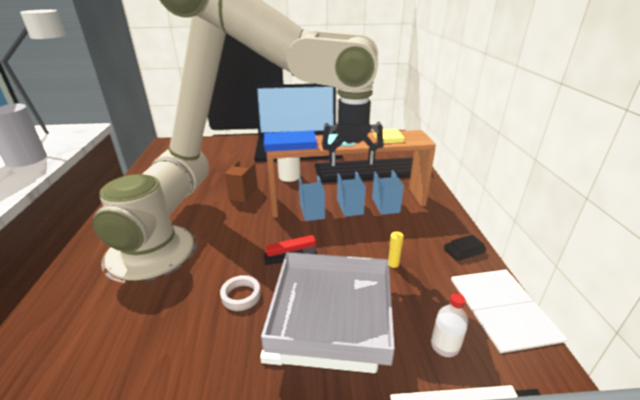

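Run:
```python
from h import *
a=cv2.imread('pics/side0.png');
c=cv2.resize(a[125:275,255:445],None,fx=4,fy=4,interpolation=cv2.INTER_CUBIC);cv2.imwrite('pics/c1.png',c)
s=cv2.imread('pics/scene0.png')
c=cv2.resize(s[110:290,120:320],None,fx=4,fy=3.3,interpolation=cv2.INTER_CUBIC);cv2.imwrite('pics/c2.png',c)
```

```text
(no output)
```

View pics/c1.png

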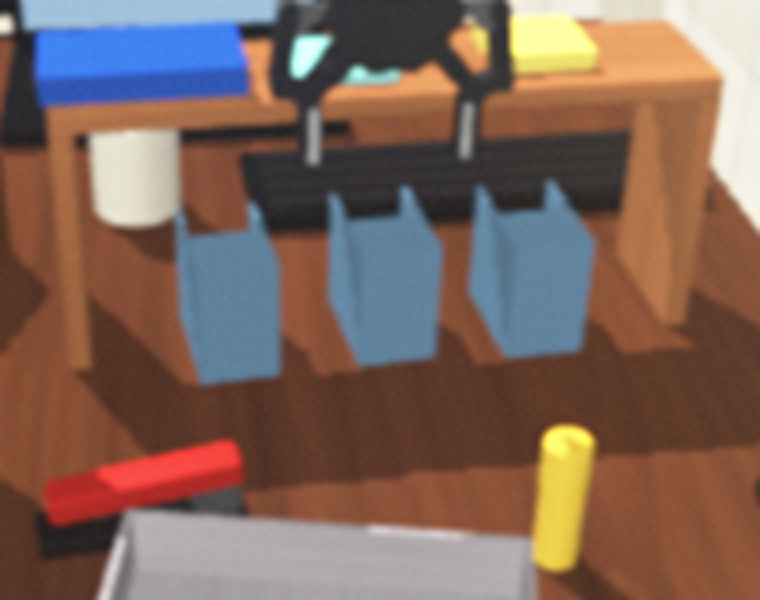

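View pics/c2.png

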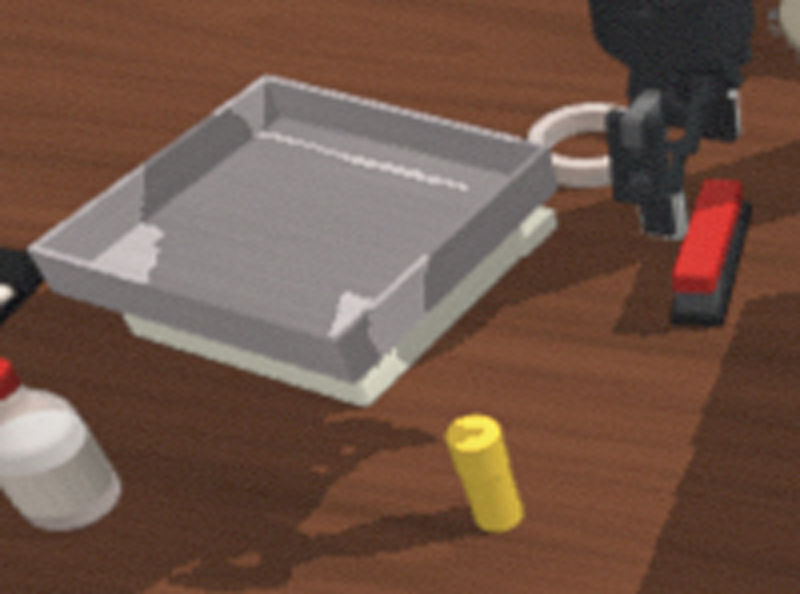

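Run:
```python
from h import *
np.set_printoptions(precision=4,suppress=True)
d=load('side0');s=load('scene0')
S=lambda u,v,z:atz(d,255+u/4,125+v/4,z)
C=lambda u,v,z:atz(s,120+u/4,110+v/3.3,z)
for n,p in dict(p1=[(200,384),(280,375)],p2=[(362,366),(437,358)],p3=[(507,358),(583,350)]).items():
    a,b=[S(*q,0) for q in p]; print(n,a,b,np.linalg.norm(b-a),np.degrees(np.arctan2(*(b-a)[1::-1])))
print('shelf ends', S(80,370,0),S(670,325,0), 'board front edge lower',S(50,128,.2),S(718,100,.2), 'upper', S(50,108,.218),S(720,78,.218))
print('pan rim',[C(*q,.107) for q in [(267,75),(553,148),(345,345),(32,248)]])
print('glue base',C(500,520,0),S(557,565,0),'glue top',C(475,428,.095),S(567,435,.095))
print('bottle',C(60,510,0),'top',C(0,375,.14),'stapler',C(720,185,.057),C(692,280,.057), S(45,500,.057),S(240,455,.057))
```

```text
p1 [0.4319 0.105  0.    ] [0.4943 0.1122 0.    ] 0.06286222818412855 6.610348983198778
p2 [0.5594 0.1195 0.    ] [0.6199 0.1259 0.    ] 0.06083551489139966 6.051516967578747
p3 [0.675  0.1215 0.    ] [0.7376 0.128  0.    ] 0.06298338688771915 5.846589577599163
shelf ends [0.339  0.1312 0.    ] [0.8178 0.1583 0.    ] board front edge lower [0.331  0.1481 0.2   ] [0.8238 0.1565 0.2   ] upper [0.3328 0.1428 0.218 ] [0.822  0.1557 0.218 ]
pan rim [array([ 0.3387, -0.3877,  0.107 ]), array([ 0.3836, -0.1593,  0.107 ]), array([ 0.6091, -0.1997,  0.107 ]), array([ 0.5637, -0.429 ,  0.107 ])]
glue base [ 0.6587 -0.1034  0.    ] [ 0.656  -0.1167  0.    ] glue top [ 0.6518 -0.1048  0.095 ] [ 0.6558 -0.1023  0.095 ]
bottle [ 0.7106 -0.3599  0.    ] top [ 0.7013 -0.3479  0.14  ] stapler [ 0.3477 -0.0596  0.057 ] [ 0.4573 -0.0449  0.057 ] [ 0.3285 -0.0943  0.057 ] [ 0.4536 -0.0582  0.057 ]
```

Candidates: three grey-blue pots under the shelf at side px (314,200), (350,195), (388,193), which are the ones I want. The brown look-alike at side (240,183) / scene (445,150) stays alone. I'm approaching the middle pot with a 37° lean for a close wrist look.

```bash
python3 -m crank '[0.08,0,0,0.005,0.008,-0.01,100,0.08,0,0,0.005,0.008,-0.01,100,0.08,0,0,0.005,0.008,-0.01,100,0.08,0,0,0.005,0.008,-0.01,100,0.08,0,0,0.005,0.008,-0.01,100,0.08,0,0,0.005,0.008,-0.01,100,0.08,0,0,0.005,0.008,-0.01,100,0.08,0,0,0.005,0.008,-0.01,100,0,0,0,0,0,0,100,0,0,0,0,0,0,100]' 80
python3 - <<'E'
from h import *
snap('wrist','w1'); o=observe(); print(o['q'],o['position'],o['ft_force'])
E
```

```text
time_s: 1.15
position: [0.5899, 0.0637, 0.1652]
tool_rot: [[1.0, -0.0, -0.0], [-0.0, -0.803, 0.596], [-0.001, -0.596, -0.803]]
ft_force: [0.0, 0.1, 0.8]
grip_width: 0.0854
[-19.21289635  32.87494882  77.69971865  34.42267678  84.30667349
 -27.36042748] [0.59002326 0.06386258 0.16586605] [ 0.21484755 -1.21080271  0.23697111]
```

View pics/w1.png

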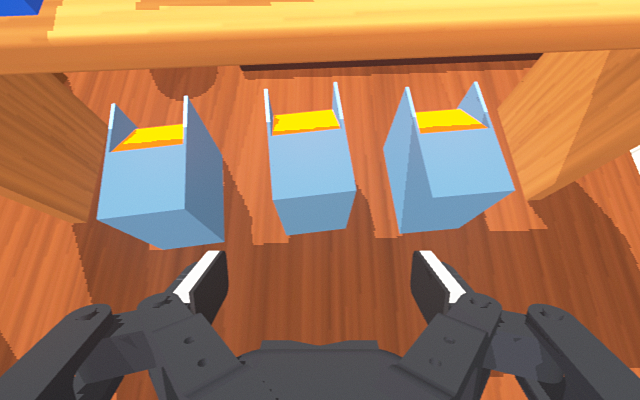

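The wrist view shows all three pots with yellow/orange flaps to the far side. Front top edges are at (97,219)-(185,210), (274,199)-(356,190) and (432,198)-(515,190). The path between the jaws is clear.

Run:
```python
from h import *
np.set_printoptions(precision=4,suppress=True)
d=load('w1')
for n,t,b in [('p1',[(97,219),(185,210)],[(165,250),(224,242)]),('p2',[(274,199),(356,190)],[(289,235),(347,228)]),('p3',[(432,198),(515,190)],[(401,233),(460,227)])]:
  for pts,z in ((t,.1),(b,0)):
    a,c=[atz(d,*q,z) for q in pts]; v=(c-a)/np.linalg.norm(c-a)
    print(n,z,a,c,np.linalg.norm(c-a),np.degrees(np.arctan2(v[1],v[0])),'centre',(a+c)/2+.043*np.array([-v[1],v[0],0]))
```

```text
p1 0.1 [0.4314 0.1094 0.1   ] [0.4932 0.1161 0.1   ] 0.062142567696968416 6.23846701146127 centre [0.4576 0.1555 0.1   ]
p1 0 [0.4332 0.1086 0.    ] [0.4923 0.1169 0.    ] 0.059653021735067126 7.947545313418376 centre [0.4568 0.1553 0.    ]
p2 0.1 [0.5569 0.1246 0.1   ] [0.6172 0.1317 0.1   ] 0.0606669361556998 6.713657049475522 centre [0.582  0.1708 0.1   ]
p2 0 [0.5587 0.1242 0.    ] [0.6189 0.1317 0.    ] 0.060692835120051365 7.058955673444404 centre [0.5835 0.1706 0.    ]
p3 0.1 [0.6725 0.1253 0.1   ] [0.7346 0.1315 0.1   ] 0.062444319047096845 5.789495840536105 centre [0.6992 0.1712 0.1   ]
p3 0 [0.6747 0.1262 0.    ] [0.7369 0.1326 0.    ] 0.06250580279930078 5.8800536670485695 centre [0.7014 0.1722 0.    ]
```

```bash
python3 -m crank '[0,0,0.055,0,0.009,-0.01,100,0,0,0.055,-0.001,0.018,-0.02,100,0,0,0,-0.001,0.018,-0.02,100,0,0,0,-0.001,0.018,-0.02,100,0,0,0,-0.001,0.018,-0.02,100,0,0,0,-0.001,0.009,-0.01,100,0,0,0,0,0,0,100,0,0,0,0,0,0,100]' 80; python3 -c "
from rig import *
print(observe()['ft_force'])"
python3 -m crank '[0,0,0,0,0,0,0,0,0,0,0,0,0,0,0,0,0,0,0,0,0,0,0,0,0,0,0,0,0,0,0,0,0,0,0,0,0,0,0,0,0,0,0,0,0,0,0,0,0]' 80
```

```text
time_s: 2.0
position: [0.5855, 0.1536, 0.0664]
tool_rot: [[0.994, 0.089, -0.064], [0.11, -0.798, 0.593], [0.002, -0.596, -0.803]]
ft_force: [-0.3, -0.3, 0.3]
grip_width: 0.0857
[-0.26540755 -0.29053758  0.28226078]
time_s: 2.7
position: [0.5854, 0.1531, 0.0665]
tool_rot: [[0.994, 0.089, -0.064], [0.109, -0.797, 0.593], [0.002, -0.597, -0.802]]
ft_force: [-1.8, -2.0, 6.4]
grip_width: 0.0609
```

Gripped at about 61 mm. Lifting 30 mm and weighing.

```bash
python3 -m crank '[0,0,0,0,0,0.01,0,0,0,0,0,0,0.02,0,0,0,0,0,0,0,0,0,0,0,0,0,0,0,0,0,0,0,0,0,0,0,0,0,0,0,0,0]' 80;python3 -m crank '[0,0,0,0,0,0,0]' 80;python3 -m crank '[0,0,0,0,0,0,0]' 80; python3 -c "
from rig import *
o=observe();print(o['ft_force'],o['wrist_torque'],o['q'])"
```

```text
time_s: 3.3
position: [0.5847, 0.154, 0.0946]
tool_rot: [[0.994, 0.087, -0.067], [0.11, -0.797, 0.594], [-0.001, -0.597, -0.802]]
ft_force: [0.4, -0.4, -2.6]
grip_width: 0.0613
time_s: 3.4
position: [0.5848, 0.154, 0.0948]
tool_rot: [[0.994, 0.087, -0.066], [0.11, -0.797, 0.594], [-0.001, -0.597, -0.802]]
ft_force: [0.5, -0.1, -2.1]
grip_width: 0.0616
time_s: 3.5
position: [0.5849, 0.154, 0.095]
tool_rot: [[0.994, 0.088, -0.066], [0.11, -0.797, 0.594], [-0.001, -0.597, -0.802]]
ft_force: [0.9, -0.2, -1.6]
grip_width: 0.061
[ 0.94564682 -0.22498114 -1.61475289] [-0.54379654 -0.05553418 -0.05745401] [-10.37109258  38.36462686  80.80873679  36.11659514  76.05789048
 -30.44653235]
```

```bash
for i in 1 2 3 4 5 6 7 8; do python3 -m crank '[0,0,0,0,0,0,0]' 80 | grep ft_f; done; python3 -c "
from rig import *
o=observe();print(o['wrist_torque'])"
```

```text
ft_force: [-0.8, 0.4, -2.1]
ft_force: [-0.4, -0.4, -2.1]
ft_force: [-0.0, -0.1, -1.7]
ft_force: [0.2, -0.8, -1.2]
ft_force: [0.5, -0.7, -1.7]
ft_force: [-0.4, 0.4, -1.6]
ft_force: [1.0, -0.0, -1.8]
ft_force: [0.4, 0.7, -1.7]
[-0.49539819 -0.06685177  0.02590628]
```

Mean about -1.75 N, so roughly 0.18 kg: this is the light (sleeves) pot. I'll set it back and go to the nearer pot.

```bash
python3 -m crank '[0,0,0,0,0,-0.015,0,0,0,0,0,0,-0.0095,0,0,0,0,0,0,-0.0045,0,0,0,0,0,0,0,0,0,0,0,0,0,0,100,0,0,0,0,0,0,100,0,0,0,0,0,0,100,0,0,0,0,0,0,100,0,0,0,0,-0.018,0.02,100,0,0,0,0,-0.02,0.025,100,0,0,0,0,-0.02,0.025,100,0,0,0,0,-0.02,0.025,100,0,0,0,0,-0.018,0.02,100,0,0,0,0,0,0,100]' 80
```

```text
time_s: 5.7
position: [0.5861, 0.056, 0.1835]
tool_rot: [[0.994, 0.089, -0.06], [0.108, -0.798, 0.592], [0.005, -0.595, -0.803]]
ft_force: [1.2, 0.0, -1.0]
grip_width: 0.0855
```

```bash
python3 -m crank '[0,0,0,-0.0125,-0.0015,0,100,0,0,0,-0.025,-0.003,0,100,0,0,0,-0.025,-0.003,0,100,0,0,0,-0.025,-0.003,0,100,0,0,0,-0.025,-0.003,0,100,0,0,0,-0.0125,-0.0015,0,100,0,0,0,0,0.01,-0.012,100,0,0,0,0,0.019,-0.023,100,0,0,0,0,0.02,-0.024,100,0,0,0,0,0.02,-0.024,100,0,0,0,0,0.019,-0.023,100,0,0,0,0,0.009,-0.011,100,0,0,0,0,0,0,100,0,0,0,0,0,0,100]' 80; python3 -c "
from rig import *
o=observe();print(o['ft_force'],o['q'])"
```

```text
time_s: 7.1
position: [0.4597, 0.1403, 0.0642]
tool_rot: [[0.994, 0.088, -0.067], [0.111, -0.797, 0.594], [-0.001, -0.597, -0.802]]
ft_force: [0.2, -0.0, -0.2]
grip_width: 0.0856
[ 0.16877161 -0.01225449 -0.23043073] [-14.80699299  32.64610019 103.01853279  37.91046299  64.9987993
 -43.9665302 ]
```

```bash
python3 -m crank '[0,0,0,0,0,0.001,0,0,0,0,0,0,0,0,0,0,0,0,0,0,0,0,0,0,0,0,0,0,0,0,0,0,0,0,0,0,0,0,0,0,0.01,0,0,0,0,0,0,0.02,0,0,0,0,0,0,0,0,0,0,0,0,0,0,0]' 80;for i in 1 2 3 4 5; do python3 -m crank '[0,0,0,0,0,0,0]' 80 | grep -E "ft_f|wid|pos"; done; python3 -c "
from rig import *
o=observe();print(o['wrist_torque'])"
```

```text
time_s: 8.0
position: [0.4601, 0.1398, 0.0954]
tool_rot: [[0.994, 0.089, -0.064], [0.11, -0.798, 0.593], [0.001, -0.596, -0.803]]
ft_force: [0.1, 1.1, -2.9]
grip_width: 0.0614
position: [0.4597, 0.1399, 0.0948]
ft_force: [-0.6, -0.3, -2.8]
grip_width: 0.0613
position: [0.4597, 0.14, 0.0948]
ft_force: [-0.3, 0.2, -3.0]
grip_width: 0.0613
position: [0.4598, 0.14, 0.0949]
ft_force: [-0.4, -0.5, -3.6]
grip_width: 0.0609
position: [0.4599, 0.14, 0.095]
ft_force: [0.1, -0.6, -3.7]
grip_width: 0.0615
position: [0.46, 0.14, 0.0952]
ft_force: [0.1, 0.2, -3.1]
grip_width: 0.0612
[-0.62798323 -0.07767954  0.02988891]
```

Reads -3.2 N, so it is heavy. The two heavy pots are the near one and the far one. I'll carry this one over the pan, pre-tipped about 40°.

```bash
python3 -m crank '[0,0,0,0,-0.015,0.01,0,0,0,0,0,-0.03,0.015,0,0,0,0,0,-0.03,0.015,0,0,0,0,0,-0.03,0.015,0,0,0,0,0,-0.03,0.015,0,-0.087,-0.0096,0,0.002,-0.035,0.012,0,-0.087,-0.0096,0,0.002,-0.035,0.012,0,-0.087,-0.0096,0,0.002,-0.035,0.012,0,-0.087,-0.0096,0,0.002,-0.035,0.012,0,-0.087,-0.0096,0,0.002,-0.035,0.012,0,-0.087,-0.0096,0,0.002,-0.035,0.012,0,-0.087,-0.0096,0,0.002,-0.035,0.012,0,-0.087,-0.0096,0,0.002,-0.035,0.012,0,0,0,0,0,-0.02,0,0,0,0,0,0,0,0,0]' 80
python3 - <<'E'
from h import *
o=observe();print(o['q'],o['ft_force'])
snap('side','s2'); d=snap('scene','c3')
a=cv2.imread('pics/s2.png')[:,150:500];b=cv2.imread('pics/c3.png')[:,60:460]
cv2.imwrite('pics/m1.png',np.hstack([a,b]))
E
```

```text
time_s: 10.0
position: [0.4756, -0.2964, 0.2603]
tool_rot: [[0.994, 0.108, 0.005], [0.108, -0.993, -0.057], [-0.001, 0.057, -0.998]]
ft_force: [0.2, 0.5, -4.0]
grip_width: 0.0613
[-43.07522864  21.45442379  72.44322051  -2.16928327  83.66229914
 -49.07671802] [ 0.16876472  0.5039848  -3.96401494]
```

View pics/m1.png

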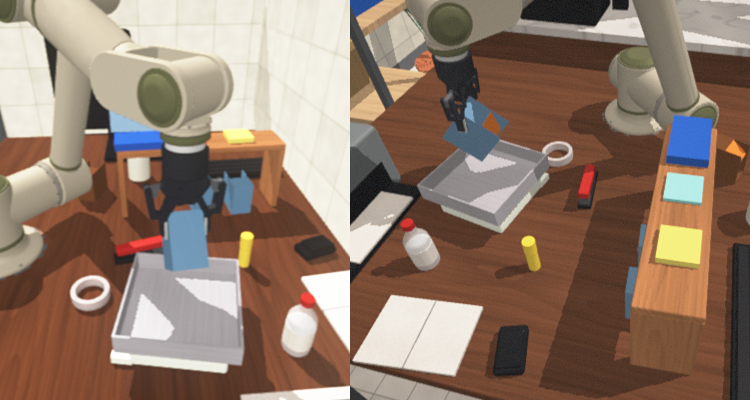

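The pot is held at 40° tip above the pan (composite px (185,240)), flap toward +y, and the other items are undisturbed. Lowering and tipping to 80°.

```bash
python3 -m crank '[-0.06,-0.0066,0,0,-0.005,-0.015,0,-0.06,-0.0066,0,0,-0.005,-0.015,0,-0.06,-0.0066,0,0,-0.005,-0.015,0,-0.06,-0.0066,0,0,-0.005,-0.015,0,-0.06,-0.0066,0,0,-0.005,-0.014,0,-0.08,-0.0088,0,0,0,0,0,-0.08,-0.0088,0,0,0,0,0,-0.08,-0.0088,0,0,0,0,0,-0.08,-0.0088,0,0,0,0,0,-0.09,-0.01,0,0,0,0,0,0,0,0,0,0,0,0,0,0,0,0,0,0,0,0,0,0,0,0,0,0,0,0,0,0,0,0,0,0,0,0,0,0,0,0,0,0,0,0,0,0,0]' 80; for i in 1 2 3; do python3 -m crank '[0,0,0,0,0,0,0,0,0,0,0,0,0,0]' 80 | grep -E "ft_f"; done;python3 - <<'E'
from h import *
o=observe();print(o['q'],o['ft_force'],o['position'])
snap('side','s4'); d=snap('scene','c4')
a=cv2.imread('pics/s4.png')[150:400,230:430];b=cv2.imread('pics/c4.png')[80:280,100:300]
cv2.imwrite('pics/m2.png',np.hstack([cv2.resize(a,(400,500)),cv2.resize(b,(400,500))]))
E
```

```text
time_s: 11.7
position: [0.4759, -0.3202, 0.1875]
tool_rot: [[0.994, 0.078, 0.076], [0.109, -0.711, -0.695], [0.0, 0.699, -0.715]]
ft_force: [-0.6, -0.5, -0.9]
grip_width: 0.0609
ft_force: [-0.4, 0.6, -1.9]
ft_force: [0.9, 0.4, -1.5]
ft_force: [0.5, 0.3, -1.9]
[-32.36068379  23.26775574  96.18118711 -53.26216079  42.97194422
  -3.79131004] [ 0.53828692  0.26542689 -1.94823122] [ 0.4759938  -0.3199817   0.18730672]
```

View pics/m2.png

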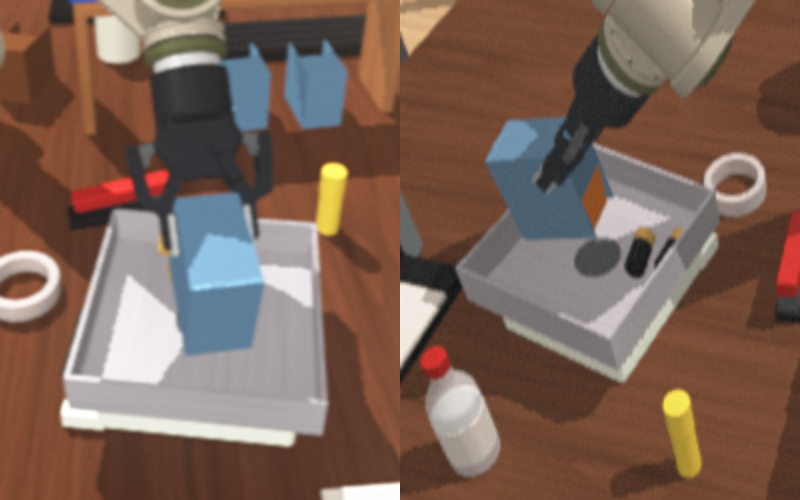

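Both batteries are visible in the pan (scene half, px (640,250), (668,247)), and the force has dropped to the bare-pot weight. Returning the pot by reversing the path.

```bash
python3 -m crank '[0.108,0.0119,0,0,0,0.018,0,0.108,0.0119,0,0,0,0.02,0,0.108,0.0119,0,0,0,0.02,0,0.108,0.0119,0,0,0,0.02,0,0.108,0.0119,0,-0.0018,0.036,-0.011,0,0.108,0.0119,0,-0.0018,0.036,-0.011,0,0.108,0.0119,0,-0.0018,0.036,-0.011,0,0.108,0.0119,0,-0.0018,0.036,-0.011,0,0.108,0.0119,0,-0.0018,0.036,-0.011,0,0.108,0.0119,0,-0.0018,0.036,-0.011,0,0.108,0.0119,0,-0.0018,0.036,-0.011,0,0.108,0.0119,0,-0.0018,0.036,-0.011,0,0.11,0.0119,0,-0.0018,0.036,-0.011,0,0,0,0,0,0.03,-0.015,0,0,0,0,0,0.03,-0.015,0,0,0,0,0,0.03,-0.015,0,0,0,0,0,0.03,-0.015,0,0,0,0,0,0.016,-0.01,0,0,0,0,0,0,0,0,0,0,0,0,0,0,0]' 80;  python3 - <<'E'
from h import *
o=observe();print(o['ft_force'],o['position'])
snap('side','s5'); a=cv2.imread('pics/s5.png')[125:275,235:435]
cv2.imwrite('pics/m3.png',cv2.resize(a,(800,600),interpolation=cv2.INTER_CUBIC))
E
```

```text
time_s: 14.4
position: [0.4596, 0.1394, 0.0946]
tool_rot: [[0.994, 0.089, -0.067], [0.111, -0.804, 0.584], [-0.002, -0.587, -0.809]]
ft_force: [-1.0, -0.1, -0.6]
grip_width: 0.0614
[-0.97568283 -0.10427502 -0.62854586] [0.45961353 0.13936152 0.09457901]
```

View pics/m3.png

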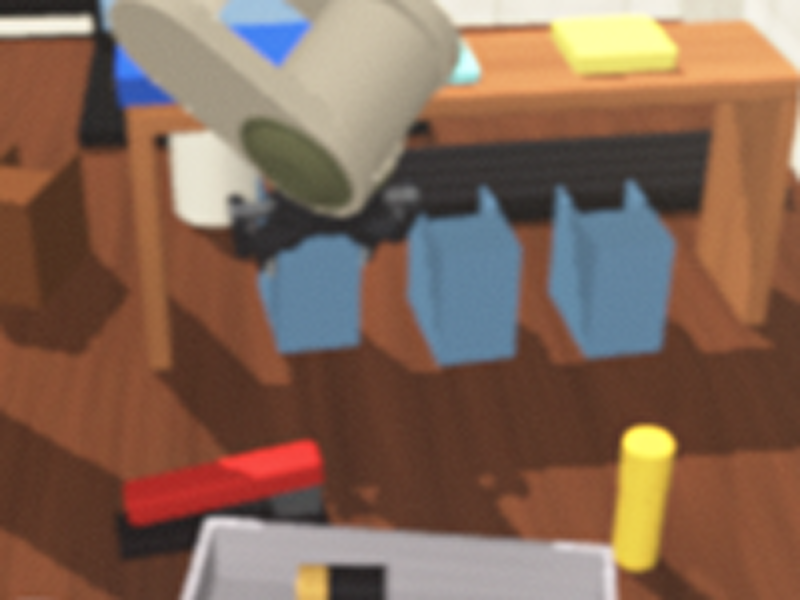

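The pot is hanging upright at its old place. Setting it down, releasing and retreating.

```bash
python3 -m crank '[0.011,0.001,0,0,0,-0.014,0,0,0,0,0,0,-0.009,0,0,0,0,0,0,-0.004,0,0,0,0,0,0,-0.0015,0,0,0,0,0,0,0,0,0,0,0,0,0,0,100,0,0,0,0,0,0,100,0,0,0,0,0,0,100,0,0,0,0,0,0,100,0,0,0,0,-0.018,0.02,100,0,0,0,0,-0.02,0.025,100,0,0,0,0,-0.02,0.025,100,0,0,0,0,-0.02,0.025,100,0,0,0,0,-0.018,0.02,100,0,0,0,0.02,0,0,100,0,0,0,0.035,0.003,0,100,0,0,0,0.035,0.003,0,100,0,0,0,0.035,0.003,0,100]' 80
```

```text
time_s: 16.25
position: [0.5856, 0.0529, 0.181]
tool_rot: [[0.994, 0.087, -0.067], [0.11, -0.798, 0.593], [-0.002, -0.597, -0.802]]
ft_force: [-0.8, 0.4, -0.2]
grip_width: 0.0854
```

```bash
python3 -m crank '[0,0,0,0.035,0.001,0,100,0,0,0,0.035,0.001,0,100,0,0,0,0.03,0.001,0,100,0,0,0,0.016,0,0,100,0,0,0,0,0.011,-0.012,100,0,0,0,0,0.019,-0.023,100,0,0,0,0,0.02,-0.024,100,0,0,0,0,0.02,-0.024,100,0,0,0,0,0.019,-0.022,100,0,0,0,0,0.01,-0.01,100,0,0,0,0,0,0,100,0,0,0,0,0,0,100]' 80; python3 -c "
from rig import *
o=observe();print(o['ft_force'],o['q'])"
```

```text
time_s: 17.45
position: [0.7009, 0.1541, 0.0669]
tool_rot: [[0.994, 0.088, -0.066], [0.11, -0.798, 0.593], [-0.001, -0.597, -0.803]]
ft_force: [0.4, -0.3, 0.7]
grip_width: 0.0854
[ 0.41067004 -0.27530455  0.68002961] [ -8.65360233  49.89619801  59.52763343  35.47690341  83.05269429
 -23.36638856]
```

```bash
python3 -m crank '[0,0,0,0,0,-0.001,0,0,0,0,0,0,0,0,0,0,0,0,0,0,0,0,0,0,0,0,0,0,0,0,0,0,0,0,0,0,0,0,0,0,0.01,0,0,0,0,0,0,0.02,0,0,0,0,0,0,0,0,0,0,0,0,0,0,0]' 80;for i in 1 2 3 4 5; do python3 -m crank '[0,0,0,0,0,0,0]' 80 | grep -E "ft_f|pos"; done
```

```text
time_s: 18.35
position: [0.7001, 0.1547, 0.0947]
tool_rot: [[0.994, 0.088, -0.068], [0.111, -0.798, 0.593], [-0.002, -0.596, -0.803]]
ft_force: [-1.1, -0.2, -4.0]
grip_width: 0.0608
position: [0.6998, 0.1547, 0.0938]
ft_force: [-0.2, -0.3, -3.3]
position: [0.7, 0.1547, 0.0939]
ft_force: [-0.2, 0.6, -2.0]
position: [0.7002, 0.1546, 0.0943]
ft_force: [0.8, -0.1, -3.0]
position: [0.7003, 0.1546, 0.0946]
ft_force: [-0.6, -0.7, -3.6]
position: [0.7004, 0.1546, 0.0948]
ft_force: [0.1, 0.5, -2.8]
```

Mean about -3.0 N, also heavy. Carrying it over the pan, high past the glue stick.

```bash
python3 -m crank '[0,0,0,0,-0.015,0.01,0,0,0,0,0,-0.03,0.015,0,0,0,0,0,-0.03,0.015,0,0,0,0,0,-0.03,0.015,0,0,0,0,0,-0.03,0.015,0,-0.077,-0.0085,0,-0.025,-0.035,0.02,0,-0.077,-0.0085,0,-0.025,-0.035,0.02,0,-0.077,-0.0085,0,-0.025,-0.035,0.02,0,-0.077,-0.0085,0,-0.025,-0.035,0.006,0,-0.077,-0.0085,0,-0.025,-0.035,0.006,0,-0.077,-0.0085,0,-0.025,-0.035,0.006,0,-0.077,-0.0085,0,-0.025,-0.035,0.006,0,-0.077,-0.0085,0,-0.025,-0.035,0.006,0,-0.077,-0.0085,0,-0.025,-0.035,0.006,0,0,0,0,0,0,0,0,0,0,0,0,0,0,0]' 80; python3 -c "
from rig import *
o=observe();print(o['ft_force'],o['q'])"
```

```text
time_s: 20.45
position: [0.4746, -0.2959, 0.2619]
tool_rot: [[0.994, 0.106, 0.005], [0.107, -0.993, -0.057], [-0.001, 0.057, -0.998]]
ft_force: [-0.4, 0.5, -2.9]
grip_width: 0.0612
[-0.38743928  0.45916891 -2.86930775] [-43.1021279   21.28069178  72.44292264  -2.19519299  83.82596367
 -49.03314529]
```

```bash
python3 -m crank '[-0.06,-0.0066,0,0,-0.005,-0.015,0,-0.06,-0.0066,0,0,-0.005,-0.015,0,-0.06,-0.0066,0,0,-0.005,-0.015,0,-0.06,-0.0066,0,0,-0.005,-0.015,0,-0.06,-0.0066,0,0,-0.005,-0.014,0,-0.08,-0.0088,0,0,0,0,0,-0.08,-0.0088,0,0,0,0,0,-0.08,-0.0088,0,0,0,0,0,-0.08,-0.0088,0,0,0,0,0,-0.09,-0.01,0,0,0,0,0,0,0,0,0,0,0,0,0,0,0,0,0,0,0,0,0,0,0,0,0,0,0,0,0,0,0,0,0,0,0,0,0,0,0,0,0,0,0,0,0,0,0]' 80; for i in 1 2 3; do python3 -m crank '[0,0,0,0,0,0,0,0,0,0,0,0,0,0]' 80 | grep -E "ft_f"; done;python3 - <<'E'
from h import *
snap('side','s6'); d=snap('scene','c6')
a=cv2.imread('pics/s6.png')[150:400,230:430];b=cv2.imread('pics/c6.png')[80:280,100:300]
cv2.imwrite('pics/m4.png',np.hstack([cv2.resize(a,(400,500)),cv2.resize(b,(400,500))]))
E
```

```text
time_s: 22.05
position: [0.4754, -0.3206, 0.1872]
tool_rot: [[0.994, 0.078, 0.074], [0.107, -0.712, -0.694], [-0.001, 0.697, -0.717]]
ft_force: [0.4, 0.1, -2.6]
grip_width: 0.0616
ft_force: [0.9, -0.2, -2.4]
ft_force: [0.7, 0.4, -1.6]
ft_force: [1.5, 0.2, -1.6]
```

View pics/m4.png

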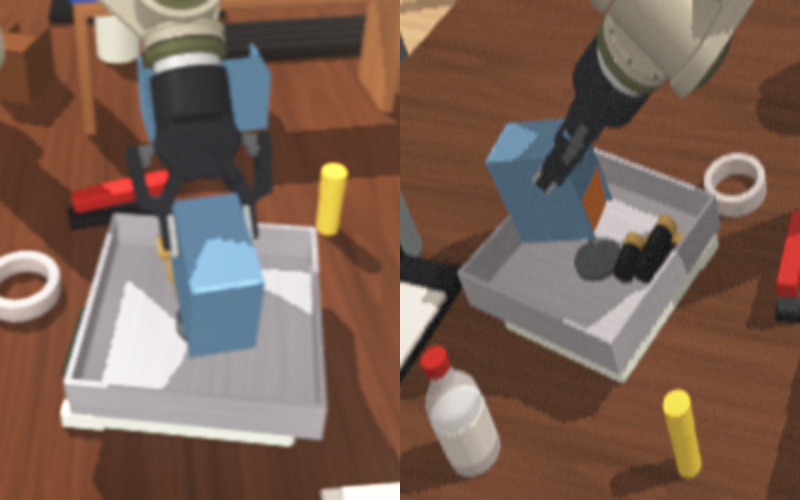

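Batteries are clustered at the pan's +y side at (628,255) and (655,245) in the scene half, with at least three visible. The pot reads -1.6 N, the bare weight. Returning it, then I'll check the pan.

```bash
python3 -m crank '[0.108,0.0119,0,0,0,0.018,0,0.108,0.0119,0,0,0,0.02,0,0.108,0.0119,0,0,0,0.02,0,0.108,0.0119,0,0,0,0.02,0,0.108,0.0119,0,0.025,0.038,-0.004,0,0.108,0.0119,0,0.025,0.038,-0.004,0,0.108,0.0119,0,0.025,0.038,-0.004,0,0.108,0.0119,0,0.025,0.038,-0.004,0,0.108,0.0119,0,0.025,0.038,-0.004,0,0.108,0.0119,0,0.025,0.038,-0.02,0,0.108,0.0119,0,0.025,0.038,-0.02,0,0.108,0.0119,0,0.025,0.038,-0.02,0,0.11,0.0119,0,0.025,0.038,-0.022,0,0,0,0,0,0.03,-0.015,0,0,0,0,0,0.03,-0.015,0,0,0,0,0,0.03,-0.015,0,0,0,0,0,0.03,-0.015,0,0,0,0,0,0.014,-0.01,0,0,0,0,0,0,0,0,0,0,0,0,0,0,0]' 80;  python3 - <<'E'
from h import *
o=observe();print(o['ft_force'],o['position'])
snap('side','s7'); snap('scene','c7');a=cv2.imread('pics/s7.png')[125:275,235:435]; b=cv2.imread('pics/c7.png')[120:240,120:280]
cv2.imwrite('pics/m5.png',np.hstack([cv2.resize(a,(400,300),interpolation=cv2.INTER_CUBIC),cv2.resize(b,(400,300),interpolation=cv2.INTER_CUBIC)]))
E
```

```text
time_s: 24.75
position: [0.7002, 0.1539, 0.0917]
tool_rot: [[0.994, 0.087, -0.068], [0.111, -0.803, 0.586], [-0.003, -0.59, -0.808]]
ft_force: [0.2, -0.9, -0.7]
grip_width: 0.0611
[ 0.17795395 -0.88690896 -0.69918906] [0.70016259 0.15385474 0.09172874]
```

View pics/m5.png

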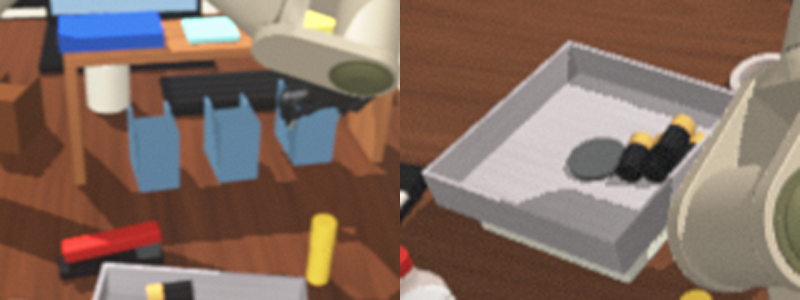

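```bash
python3 -m crank '[0.011,0.001,0,0,0,-0.013,0,0,0,0,0,0,-0.007,0,0,0,0,0,0,-0.004,0,0,0,0,0,0,-0.002,0,0,0,0,0,0,0,0,0,0,0,0,0,0,0]' 80; python3 -m crank '[0,0,0,0,0,0,100,0,0,0,0,0,0,100,0,0,0,0,0,0,100,0,0,0,0,0,0,100,0,0,0,0,-0.018,0.02,100,0,0,0,0,-0.02,0.025,100,0,0,0,0,-0.02,0.025,100,0,0,0,0,-0.02,0.025,100,0,0,0,0,-0.018,0.02,100,0,0,0,-0.02,0,0.03,100,0,0,0,-0.035,-0.01,0.04,100,0,0,0,-0.035,-0.02,0.04,100,-0.1,0,0,-0.02,-0.02,0.02,100,-0.1,0,0,0,-0.02,0,100,-0.1,0,0,0,-0.02,0,100,-0.1,0,0,0,-0.02,0,100,0,0,0,0,0,0,100,0,0,0,0,0,0,100]' 80;  python3 - <<'E'
from h import *
snap('side','s8'); snap('wrist','w8'); snap('scene','c8');a=cv2.imread('pics/s8.png')[125:375,205:455]; b=cv2.imread('pics/c8.png')[120:240,120:280]
d=load('c8')
cv2.imwrite('pics/m6.png',np.hstack([cv2.resize(a,(400,400),interpolation=cv2.INTER_CUBIC),np.vstack([cv2.resize(b,(400,300),interpolation=cv2.INTER_CUBIC),cv2.resize(cv2.imread('pics/w8.png'),(400,250))])[:400]]) if 0 else np.vstack([np.hstack([cv2.resize(a,(400,300),interpolation=cv2.INTER_CUBIC),cv2.resize(b,(400,300),interpolation=cv2.INTER_CUBIC)]),np.hstack([cv2.resize(cv2.imread('pics/w8.png'),(400,250)),cv2.resize(cv2.imread('pics/c8.png'),(400,250))])]))
E
```

```text
time_s: 25.45
position: [0.6996, 0.1546, 0.0663]
tool_rot: [[0.994, 0.087, -0.07], [0.112, -0.796, 0.595], [-0.004, -0.599, -0.8]]
ft_force: [-4.1, -1.4, 6.7]
grip_width: 0.0612
time_s: 27.25
position: [0.5965, -0.0473, 0.3024]
tool_rot: [[0.994, 0.087, -0.07], [0.101, -0.966, 0.239], [-0.047, -0.245, -0.968]]
ft_force: [0.8, -0.6, 0.1]
grip_width: 0.0856
```

View pics/m6.png

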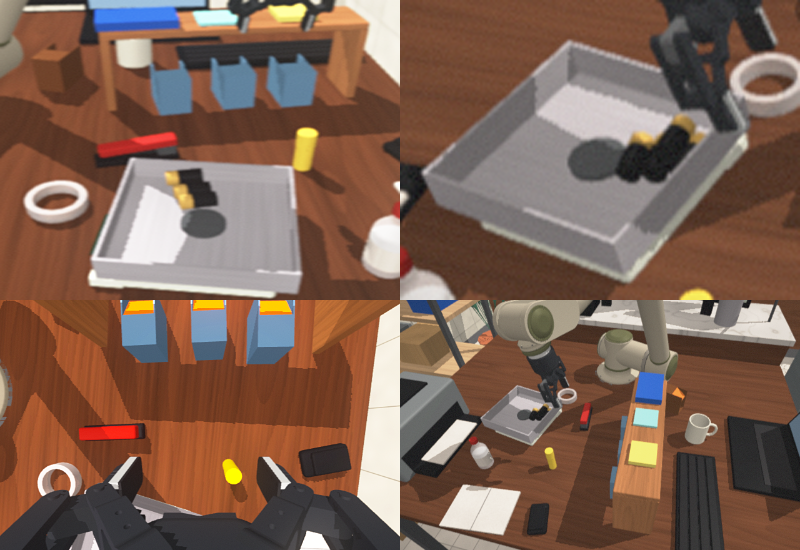

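```bash
python3 - <<'E'
from h import *
for cam,names in (('side',['side0','s4','s8']),('scene',['scene0','c4','c8'])):
    d=load(names[0]); c=np.array([[.3387,-.3877],[.3836,-.1593],[.6091,-.1997],[.5637,-.429]])
    P=[proj(d,(*q,.107)) for q in c]; print(cam,np.round(P,1),'px/mm down',[ (np.array(proj(d,(*q,.106)))-proj(d,(*q,.107))).round(2).tolist() for q in c])
    g=[cv2.cvtColor(load(n)['frame'],cv2.COLOR_RGB2GRAY) for n in names]
    for k,p in enumerate(P):
        u,v=np.round(p).astype(int); r=9
        if v+r+22>400 or u-r<0: continue
        t=g[0][v-r:v+r+1,u-r:u+r+1]
        out=[]
        for im in g[1:]:
            m=cv2.matchTemplate(im[v-r-4:v+r+21,u-r-6:u+r+7],t,cv2.TM_CCOEFF_NORMED); _,s,_,l=cv2.minMaxLoc(m)
            x,y=l; off=0
            if 0<y<m.shape[0]-1: a,b,e=m[y-1,x],m[y,x],m[y+1,x]; off=.5*(a-e)/(a-2*b+e)
            out.append((x-6,round(float(y-4+off),2),round(s,2)))
        print(k,out)
E
python3 -m crank '[-0.1,0,0,-0.02,-0.015,0,100,-0.1,0,0,-0.02,-0.02,0,100,0,0,0,-0.02,-0.025,0.005,100,0,0,0,-0.02,-0.03,0.01,100,0,0,0,-0.02,-0.03,0.01,100,0,0,0,-0.02,-0.03,0.01,100,0,0,0,0,-0.03,0.01,100,0,0,0,0,-0.03,0,100,0,0,0,0,0,0,100,0,0,0,0,0,0,100]' 80
python3 - <<'E'
from h import *
d=snap('wrist','w9'); print(proj(d,(.474,-.294,.06)),proj(d,(.45,-.22,.06)))
E
```

```text
side [[260.8 334.9]
 [287.  250.2]
 [387.7 256.8]
 [392.2 347. ]] px/mm down [[0.05, 0.37], [0.02, 0.34], [-0.04, 0.34], [-0.06, 0.37]]
0 [(0, 2.54, 0.98), (1, 4.48, 0.98)]
1 [(0, 1.97, 0.95), (-1, 3.84, 0.89)]
2 [(0, 0.39, 0.95), (0, 0.71, 0.9)]
3 [(-1, 9.95, 0.95), (-1, 11.6, 0.94)]
scene [[186.8 132.7]
 [258.3 154.9]
 [206.2 214.6]
 [128.  185.1]] px/mm down [[0.09, 0.29], [0.05, 0.29], [0.1, 0.29], [0.14, 0.29]]
0 [(-6, 18.41, 0.63), (1, 3.79, 0.97)]
1 [(0, 0.12, 0.94), (0, 0.06, 0.81)]
2 [(0, 2.71, 0.73), (1, 4.15, 0.5)]
3 [(1, 1.93, 0.93), (2, 3.03, 0.85)]
time_s: 28.4
position: [0.4765, -0.2579, 0.347]
tool_rot: [[0.994, 0.086, -0.07], [0.089, -0.995, 0.041], [-0.066, -0.047, -0.997]]
ft_force: [-0.2, -0.3, 0.1]
grip_width: 0.0855
(np.float64(328.6596015748631), np.float64(203.8196752766402)) (np.float64(316.1585431895379), np.float64(148.7475899736778))
```

Run:
```python
import cv2
a=cv2.imread('pics/w9.png'); cv2.imwrite('pics/m7.png',cv2.resize(a[60:280,160:480],(800,550),interpolation=cv2.INTER_CUBIC))
```

```text
(no output)
```

View pics/m7.png

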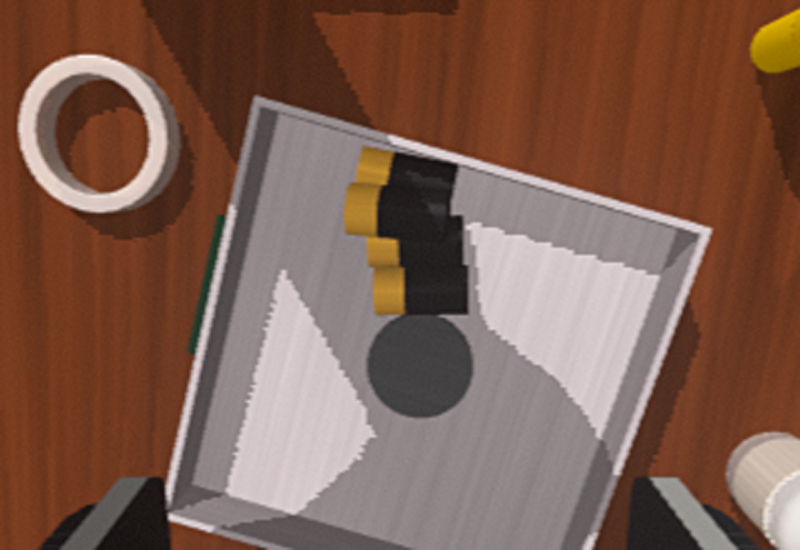

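All four batteries lie in the pan (yellow ends at (377,165), (362,208), (382,250), (389,290)), and the sink of about 12 mm agrees. The hand is clear, so I'm handing in.

```bash
python3 -c "
from rig import *
print(close_job())"
```

```text
the job is handed in; nothing more can be done
None
```

All four batteries are in the scale pan, no sleeves went in, and the job was handed in at about 28 s of the 72 s allowed.

- **Weighing:** the middle pot read about 1.75 N (0.18 kg), so it holds the sleeves. I set it back untipped. The near pot read about 3.2 N and the far pot about 3.0 N, so those held the batteries.
- **Tipping:** I tipped both heavy pots to about 80° over the pan. Each read about 1.6–1.8 N afterwards, roughly a bare pot. I then stood each one back in its place under the shelf.
- **Last checks:** the wrist picture shows four batteries in the pan, the middle two partly overlapping. The pan's measured sink was 11.3–13 mm against the 12.8 mm expected for four. That measurement is rough, because several of the tracked rim corners were poor matches and I left them out.
- **Scene:** all three pots stand upright under the shelf. The mug, glue stick, stapler, bottle and brown look-alike looked unmoved in the pictures. I did not re-measure their positions.

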